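# Open the top half of a split door and reset the tripped breaker

### The arm

A 7-joint arm with a two-finger parallel gripper is mounted at the origin on the work surface; the furniture and walls round the work are solid. World frame = base frame: x ahead of the robot, y to its left, z up, the work surface at z = 0. Lengths are in mm, angles in rad, forces in N, time in s.
With the tool pointing down it reaches from about 425 to 950 mm from the base axis. Payload 4.7 kg.
Tool frame: the origin (TCP) lies midway between the tips of the shut fingers; the grasp point (between the pads) lies 19 mm behind it; z points along the fingers, y is the line along which they close (so a half turn about z gives the same grasp; the last joint's range is limited). The gripper opens to 85 mm and grips with 20 to 120 N. Pads are 22 mm wide; open, the fingers measure 114 mm over their backs; the gripper's body (76 mm by 85 mm) begins 54 mm behind the grasp point. The pads swing forward as they close: fully open they stand 13 mm farther back than shut.
Start: joints at [1.114, 0.469, -0.049, 1.532, 0.024, 1.141, -0.082], TCP at [280.086, -614.169, 200.235] pointing down, gripper open.
Joint ranges: [-2.59, 2.59], [-0.33, 1.99], [-1.39, 1.29], [0.1, 2.45], [-1.04, 4.18], [0.21, 1.99], [-2.66, 2.66]. Speed limits (rad/s): [2.57, 2.57, 3.14, 3.14, 3.14, 3.14, 3.14].

### API

Orientations are given as a unit quaternion [w, x, y, z].
In Python, from bench import telemetry, snapshot, order, spotter gives the robot as it stands. The module is installed in compiled form; this text tells all that it offers.
- The arm moves only by the shell command python3 -m creep 'ROWS' [FORCE]. ROWS is a JSON object of lists of equal length, an entry for each row: "dr": the turn, a rotation vector about the tool's x, y, z in degrees, a list of three; "translation": the shift along the tool's x, y, z in mm, a list of three; "gripper": the closure in counts, from 0 (fully open) to 255 (shut). A call has exactly 8 rows; each row shifts and turns the commanded pose from where the row before left it, along the tool's axes as they then stand; what a row does not reach is not made up. A row lasts 1/10 s, in which the tool goes at most 50 mm and 8.59 degrees, less where a joint would pass 70% of its speed; a pose out of reach is approached as far as the arm can. A call with a gripper value outside its range is refused whole. The fingers move at their own pace and stop on an object; FORCE is the grip in N (left out, the last holds). Time passes only in rows, so rows that do not move let the fingers close, or fill a call up. It gives the time, the measured TCP pose, the force, the opening and the grip force at its end, in the units of the state.
- telemetry.observe(): the state, without advancing time (a new reading comes with each control period).
- snapshot(name): name is "scene" or "top" or "wrist"; returns a dict with "frame" (420x560x3 uint8, blue, green, red), "intrinsics" (3x3 intrinsics, pixels), "origin" and "orientation" of the camera in the world. Camera axes: x right, y down, z forward; pixel columns grow to the right and rows downward; lengths in mm; the calibration is good to about 2 mm. A picture is of the moment at which its call begins. There is no depth.
- order.hand_in(): hands the job in; it is judged then, once.
Trained networks look in a picture, given as the dict that the camera call returned (one of the last four; its "shot" number tells which), for a name from the list of things; names that differ only in an ending like _2 or _b are one class to them, and where a whole thing is asked for, a point or a joint stands for the part that bears it (a point fixed in the world has none). Each returns a list of dicts, best first, with "score" (0 to 1); they miss things now and then, are a little off and sometimes report something else, mostly with a low value. They report only what shows in the picture. A call takes as long as a camera call.
- spotter.trace(label, picture): "region" (420x560 bool, what is visible of it) and "rect" ([left, top, width, height] in pixels, round what is visible of it).
The state is a dict: "time": time; "joint_pos": joint angles; "joint_vel": joint speeds; "joint_efforts": joint torques, N m; "eef_pos": TCP position; "eef_rot": TCP orientation; "contact_force": force on the tool from outside, world axes, zero at the start; "moment": the same for the moment, N m; "gripper_width": finger opening in mm; "grip_force": force on a finger pad.
Only numpy, scipy, OpenCV 4.12 (cv2) and the standard library are available. Lean on these libraries where they do the work, as an engineer would, in place of code of your own. Each camera call takes 0.05 s, during which the arm holds its last target. There are 200 camera calls.

### The job

One of the three breakers in the bench supply box has tripped: its handle stands about level, while the other two point up. Draw the upper bolt, swing the top half of the split door right open, at least square to the box, and leave it standing open so that I can watch the breaker; then reset that breaker by pushing its handle fully down to off and after that fully up to on. The bottom half covers live terminals, so keep it bolted and shut, keep the other two breakers on, and do not shift the other things on the bench.

Things in the scene. Friction and masses are not known exactly. Their poses are not given: they have to be found in the camera images.
- supply_box: grey steel box fixed to the bench, 130 deep (x), 210 wide (y), 310 tall, 17 mm black glands on its roof. Origin: centre of its underside; front plane 65 mm toward its own -x. Split door, both leaves hinged on its +y (left) side. The three breakers stand in a row behind the upper leaf, at y = 28, -12 and -52 mm, in any order; upper doorway 172 wide, 115 to 296 mm above the bench
- upper_leaf (a joint): upper leaf (172 wide, 12 thick, 115 to 295 mm above the bench, clear window), rad: 0 = shut, 1.57 = square to the front, 2.4 = stop; wider than square gives the hand more room. Opens toward the robot, clockwise seen from above. Stiff hinge (0.1 N m): stays where left. Held shut while its bolt is shot
- upper_leaf_hinge (a point): point on the upper leaf's upright hinge axis, at mid height of the leaf: 4 mm in front of the box's front plane, 88 mm to the +y side of its middle
- upper_bolt (a joint): sliding bolt of the upper leaf, m: 0 = shot fully into the keeper on the frame, 0.024 = fully drawn (stop); starts at 0 to 0.004. It slides level toward the hinges (box's +y while the leaf is shut); the leaf is free once it is drawn by more than 0.017. Friction about 2.5 N; stays where left
- upper_knob (a point): middle of the upper bolt's black knob: upright, round, 15 mm in diameter, 26 mm tall, 38 mm in front of the leaf's outer face, 263 mm above the bench, on a thin level arm from the bolt; free air beside, in front and above. 136 mm from the hinge axis along the leaf when shot, 24 mm less when drawn. Riding on the leaf, it also serves to pull it open
- lower_leaf (a joint): lower leaf (172 wide, 17 to 113 mm above the bench, yellow triangle), rad: 0 = shut; held by its own bolt, to stay so
- lower_bolt (a joint): bolt of the lower leaf, m: 0 = shot, 0.024 = drawn. Looks like the upper bolt, 66 mm above the bench; leave it shot
- tripped: the tripped breaker, white, 35 wide (y), 84 tall: its handle starts about level, the others' point up. Origin: middle of its handle's hinge axis, 43 mm behind the box's front plane, 178 mm above the bench; axes parallel to the box's. Its nose face (45 mm tall) lies 2 mm in front of the origin, the rest of its body 10 mm or more behind it
- tripped_handle (a joint): its handle, rad: 0 = fully down (off, a stop: 0.3 rad below level), 0.3 = level, 0.9 = fully up (on, a stop: 0.6 rad above level); starts at 0.32 to 0.46. Smooth plastic. Stays where left; takes about 1.5 N at its end, square to the handle
- tripped_tip (a point): middle of the outer end of the tripped breaker's black handle, a paddle 24 mm wide, 10 mm thick, its end 26 mm from its hinge axis: 8 mm below the axis when off, 15 mm above when on; when level, 17 mm behind the box's front plane
- good1_handle (a joint): handle of another breaker, rad, as for the tripped one; starts on (0.9)
- good1_tip (a point): the same point on the handle of that breaker
- good2_handle (a joint): handle of the third breaker, rad, as for the tripped one; starts on (0.9)
- good2_tip (a point): the same point on the handle of that breaker
- alcohol_bottle: bystander: white squeeze bottle with a bent red spout, 51x83x160 mm, standing; origin at the centre of its underside
- driver_flat: bystander: screwdriver with a red handle lying flat, 178x26x25 mm; origin at the centre of its underside

How it is judged:
By the outcome, as a careful person would: the job done as asked, in the order asked, and still so for the second after the job is handed in, with the robot touching nothing.
It also fails if it takes over 56 s, if anything falls off the work surface, if the arm or the gripper's body presses on something with over 40 N, if the wrist force passes 120 N, or if a joint passes its speed limit or range.

## Working session

There is one attempt and no reset: what is moved stays moved. The work goes in short steps, Python scripts to look and compute and a shell command to move; the robot and the scene stay as the last step left them, time stands still between calls to the robot, and variables do not carry over. Pictures are saved under pics/ and viewed, at most 10 in all, crops included, and the job is handed in when it is done.

```bash
mkdir -p pics; cat > h.py <<'E'
import numpy as np, cv2
from scipy.spatial.transform import Rotation as R
from bench import telemetry, snapshot, order, spotter
def rot(q): return R.from_quat([q[1],q[2],q[3],q[0]]).as_matrix()
def camR(p):
    o=np.array(p["orientation"],float)
    return o if o.shape==(3,3) else rot(o)
def proj(p,X):
    c=camR(p).T@(np.array(X,float)-p["origin"]); u=np.array(p["intrinsics"])@c; return u[:2]/u[2]
def ray(p,uv): 
    d=camR(p)@np.linalg.inv(p["intrinsics"])@[uv[0],uv[1],1]; return np.array(p["origin"],float),d/np.linalg.norm(d)
def onz(p,uv,z):
    o,d=ray(p,uv); return o+d*(z-o[2])/d[2]
def cen(r): 
    v,u=np.nonzero(r["region"]); return np.array([u.mean(),v.mean()])
E
python3 - <<'E'
from h import *
s=telemetry.observe(); print(s)
for n in ("scene","top"):
    p=snapshot(n); cv2.imwrite(f"pics/{n}0.png",p["frame"]); print(n,p["origin"],p["orientation"],p["intrinsics"])
    for l in ("supply_box","upper_leaf","upper_knob","tripped","tripped_tip","good1_tip","lower_leaf","alcohol_bottle","driver_flat"):
        for r in spotter.trace(l,p)[:3]: print(l,round(r["score"],2),r["rect"],cen(r).round(1))
E
```

```text
{'time': 0.0, 'joint_pos': array([ 1.11411528,  0.46948054, -0.04859591,  1.53373422,  0.02405924,
        1.140931  , -0.08230359]), 'joint_vel': array([ 0.00105146, -0.00162792,  0.00048618, -0.00051451, -0.00039274,
        0.00111545, -0.0001544 ]), 'joint_efforts': array([-5.69687836e-04, -5.10316300e+01, -4.71121597e-02, -2.37713134e+01,
        1.06075394e-02,  7.60743365e-03,  1.33726545e-06]), 'eef_pos': array([ 279.77721841, -613.57670638,  199.11802137]), 'eef_rot': array([-9.58672110e-04,  9.77210669e-01,  2.12269494e-01, -2.25245550e-04]), 'contact_force': array([ 0.26361167, -0.80211694,  0.02721216]), 'moment': array([ 0.0061418 ,  0.01452493, -0.01081999]), 'grip_force': 0.0, 'gripper_width': 85.6713322874845}
scene [568.04057072 543.11236057 863.39687525] [-0.00940673  0.00603017  0.94300847 -0.33258107] [[434.80546366   0.         284.27073673]
 [  0.         434.80546366 212.8892767 ]
 [  0.           0.           1.        ]]
supply_box 0.66 [194.0, 131.9, 106.7, 173.7] [241.9 215.9]
upper_leaf 0.72 [272.6, 156.4, 27.5, 112.9] [282.7 188.3]
upper_knob 0.7 [278.1, 
[... 199 characters left out ...]
9636  -0.66463063  0.67238445 -0.22881908] [[478.74019129   0.         277.58213873]
 [  0.         478.74019129 199.95402493]
 [  0.           0.           1.        ]]
supply_box 0.94 [199.7, 90.0, 124.6, 150.8] [262.6 161.1]
upper_knob 0.61 [276.0, 163.1, 37.8, 17.2] [291.6 168.2]
tripped_tip 0.42 [275.6, 160.9, 36.9, 23.0] [291.6 167.9]
lower_leaf 0.61 [218.6, 206.0, 89.8, 38.2] [264.9 221.4]
alcohol_bottle 0.66 [376.8, 166.2, 31.0, 68.4] [392.4 208.7]
alcohol_bottle 0.47 [218.9, 206.5, 87.2, 38.5] [264.6 221.2]
alcohol_bottle 0.38 [208.3, 143.1, 106.1, 64.7] [262.2 175.1]
driver_flat 0.97 [229.8, 258.3, 14.6, 82.1] [238.3 315.5]
driver_flat 0.27 [208.5, 143.3, 104.0, 64.7] [262.4 175.1]
```

```bash
python3 - <<'E'
import cv2,numpy as np
a=cv2.imread("pics/top0.png")[70:350,170:430]; b=cv2.imread("pics/scene0.png")[110:310,170:400]
a=cv2.resize(a,None,fx=2,fy=2,interpolation=2)[:560]; a=a[:, :400+120]
cv2.imwrite("pics/a.png",a)
E
```

```text
(no output)
```

View pics/a.png

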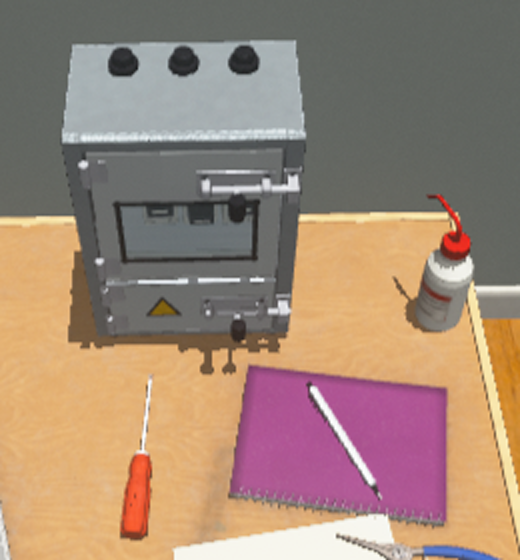

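View pics/scene0.png

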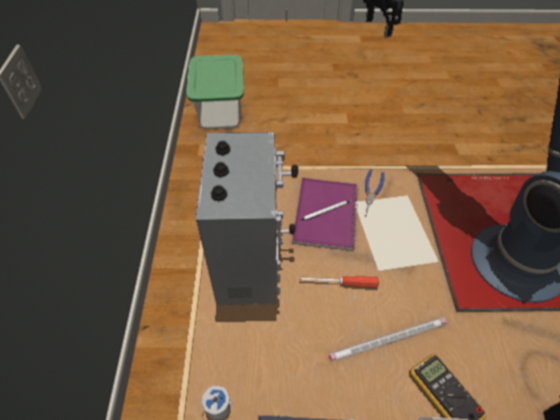

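The top view crop shows the box's roof corners at full-image pixels of about (201.5,139), (321.5,138.5), (318.5,91) and (206,92.5), with the upper knob at about (289,174). The bottle stands well to the right and the driver lies in front, low down. In the scene view the door faces the robot.

```bash
cat >> h.py <<'E'
import json,os
def B(x,y,z):
    bx,by,t=json.load(open("box.json")); return np.array([bx+x*np.cos(t)-y*np.sin(t),by+x*np.sin(t)+y*np.cos(t),z])
E
python3 - <<'E'
from h import *
from scipy.optimize import least_squares
p=snapshot("top"); q=snapshot("scene")
loc=[(-65,105,310),(-65,-105,310),(65,-105,310),(65,105,310)]
uv=[(201.5,139),(321.5,138.5),(318.5,91),(206,92.5)]
def W(v,l): c,s=np.cos(v[2]),np.sin(v[2]); return [v[0]+l[0]*c-l[1]*s, v[1]+l[0]*s+l[1]*c,l[2]]
f=lambda v: np.concatenate([proj(p,W(v,l))-u for l,u in zip(loc,uv)])
r=least_squares(f,[700,0,0]); print(r.x,f(r.x).round(1)); json.dump(list(r.x),open("box.json","w"))
print("scene corners pred",[proj(q,W(r.x,l)).round(0) for l in loc])
k=[ -65-4-6-38, 88-136,263]
for d in (0,4): kk=B(-65-4-38-4,88-136+d,263); print("knob",d,kk.round(1),proj(p,kk).round(1),proj(q,kk).round(1))
for y in (28,-12,-52):
  for a in (-.3,.05,.6): 
    X=B(-65+43-26*np.cos(a),y,178+26*np.sin(a)); print(y,a,X.round(0),proj(p,X).round(1))
print("hinge",B(-69,88,205)); print("driver",onz(p,(238,315),12),onz(p,(245,258),5))
print("wrist cam"); w=snapshot("wrist"); print(w["origin"],w["orientation"],telemetry.observe()["eef_pos"])
E
```

```text
[ 6.33642077e+02  2.65183917e+00 -2.76734281e-03] [-1.7  1.3  1.4  0.6 -0.1 -1.2  0.3 -1.5]
scene corners pred [array([274., 218.]), array([274., 132.]), array([206., 132.]), array([194., 218.])]
knob 0 [522.5 -45.  263. ] [289.7 177.9] [298.2 170.5]
knob 4 [522.5 -41.  263. ] [287.4 177.9] [298.3 172. ]
28 -0.3 [587.  31. 170.] [249.7 184.3]
28 0.05 [586.  31. 179.] [249.4 181.7]
28 0.6 [590.  31. 193.] [249.1 175.5]
-12 -0.3 [587.  -9. 170.] [270.1 184.1]
-12 0.05 [586.  -9. 179.] [270.  181.5]
-12 0.6 [590.  -9. 193.] [269.8 175.3]
-52 -0.3 [587. -49. 170.] [290.5 183.9]
-52 0.05 [586. -49. 179.] [290.6 181.3]
-52 0.6 [590. -49. 193.] [290.6 175.1]
hinge [564.88586706  90.84244862 205.        ]
driver [385.6759664   56.70374426  12.        ] [519.37674437  47.82213483   5.        ]
wrist cam
[ 356.74902374 -579.24176254  374.77847729] [ 0.13825385  0.82976551 -0.533349   -0.08896017] [ 280.08119194 -614.16416363  200.23789891]
```

```bash
cat >> h.py <<'E'
def down(yaw): # tool z down, tool y at world angle yaw(deg)
    a=np.radians(yaw); y=np.array([np.cos(a),np.sin(a),0]); z=np.array([0,0,-1.]); return np.column_stack([np.cross(y,z),y,z])
def pitch(deg): # tool z toward +x tipped down by deg, tool y up
    a=np.radians(deg); z=np.array([np.cos(a),0,-np.sin(a)]); y=np.array([np.sin(a),0,np.cos(a)]); return np.column_stack([np.cross(y,z),y,z])
def plan(way,start=None,g=0,dec=1):
    """way: list of (pos,Rot or None,rows); straight lines from the commanded/measured pose"""
    s=telemetry.observe(); P=np.array(s["eef_pos"]); Q=rot(s["eef_rot"])
    if start: P,Q=start
    rows=[]
    for p,T,n in way:
        T=Q if T is None else T; p=np.array(p,float); P0,Q0=P,Q
        rv=R.from_matrix(Q0.T@T).as_rotvec()
        for i in range(1,n+1):
            Pn=P0+(p-P0)*i/n; Qn=Q0@R.from_rotvec(rv*i/n).as_matrix()
            t=Q.T@(Pn-P); d=np.degrees(R.from_matrix(Q.T@Qn).as_rotvec())
            t,d=t.round(dec),d.round(dec); rows.append((t,d))
            P=P+Q@t; Q=Q@R.from_rotvec(np.radians(d)).as_matrix()
    for i in range(0,len(rows),8):
        r=rows[i:i+8]; print(json.dumps({"dr":[list(map(float,d)) for t,d in r],"translation":[list(map(float,t)) for t,d in r],"gripper":[g]*len(r)}).replace(" ","").replace(".0,",",").replace(".0]","]").replace("-0,","0,"))
    return P,Q
E
python3 - <<'E'
from h import *
s=telemetry.observe()
# yaw path explicitly +155 about world z, via intermediate
plan([((290,-500,330),down(-15),7),((450,-150,345),down(60),9),((515,-43,325),down(90),8)])
E
```

```text
{"dr":[[0,0,-7.2],[0,0,-7.2],[0,0,-7.2],[0,0,-7.3],[0,0,-7.2],[0,0,-7.2],[0,0,-7.2],[0,0,-8.3]],"translation":[[8.1,-14.3,-18.5],[9.7,-13.1,-18.6],[11.4,-11.8,-18.5],[12.7,-10.3,-18.6],[13.9,-8.5,-18.5],[15,-6.8,-18.5],[15.6,-4.9,-18.6],[42.2,7.1,-1.7]],"gripper":[0,0,0,0,0,0,0,0]}
{"dr":[[0,0,-8.4],[0,0,-8.3],[0,0,-8.3],[0,0,-8.4],[0,0,-8.3],[0,0,-8.3],[0,0,-8.4],[0,0,-8.3]],"translation":[[40.7,13.1,-1.6],[38.3,19,-1.7],[35.2,24.2,-1.7],[31.3,29.1,-1.6],[26.8,33.4,-1.7],[21.6,36.9,-1.6],[16.1,39.6,-1.7],[10.1,41.5,-1.7]],"gripper":[0,0,0,0,0,0,0,0]}
{"dr":[[0,0,-3.7],[0,0,-3.8],[0,0,-3.7],[0,0,-3.8],[0,0,-3.7],[0,0,-3.8],[0,0,-3.7],[0,0,-3.8]],"translation":[[-0.3,15.6,2.5],[-1.4,15.6,2.5],[-2.4,15.5,2.5],[-3.4,15.3,2.5],[-4.4,15,2.5],[-5.3,14.7,2.5],[-6.3,14.4,2.5],[-7.2,13.9,2.5]],"gripper":[0,0,0,0,0,0,0,0]}
```

```bash

python3 -m creep '{"dr":[[0,0,-7.2],[0,0,-7.2],[0,0,-7.2],[0,0,-7.3],[0,0,-7.2],[0,0,-7.2],[0,0,-7.2],[0,0,-8.3]],"translation":[[8,-14,-18.5],[10,-13,-18.5],[11,-12,-18.5],[13,-10,-18.5],[14,-8.5,-18.5],[15,-7,-18.5],[15.5,-5,-18.5],[42,7,-2]],"gripper":[0,0,0,0,0,0,0,0]}'
python3 -m creep '{"dr":[[0,0,-8.4],[0,0,-8.3],[0,0,-8.3],[0,0,-8.4],[0,0,-8.3],[0,0,-8.3],[0,0,-8.4],[0,0,-8.3]],"translation":[[40.5,13,-1.6],[38.5,19,-1.7],[35,24,-1.7],[31.5,29,-1.6],[27,33.5,-1.7],[21.5,37,-1.6],[16,39.5,-1.7],[10,41.5,-1.7]],"gripper":[0,0,0,0,0,0,0,0]}'
python3 -m creep '{"dr":[[0,0,-3.7],[0,0,-3.8],[0,0,-3.7],[0,0,-3.8],[0,0,-3.7],[0,0,-3.8],[0,0,-3.7],[0,0,-3.8]],"translation":[[-0.5,15.5,2.5],[-1.5,15.5,2.5],[-2.5,15.5,2.5],[-3.5,15.5,2.5],[-4.5,15,2.5],[-5.5,14.5,2.5],[-6.5,14.5,2.5],[-7,14,2.5]],"gripper":[0,0,0,0,0,0,0,0]}'
python3 - <<'E'
from h import *
w=snapshot("wrist"); cv2.imwrite("pics/w1.png",w["frame"])
s=telemetry.observe(); print(s["eef_pos"],rot(s["eef_rot"]).round(3),s["joint_pos"].round(2)); print(w["origin"],w["orientation"],w["intrinsics"])
for r in spotter.trace("upper_knob",w)[:3]: print(r["score"],r["rect"],cen(r))
print([proj(w,B(x,y,z)).round(0) for x,y,z in ((-103,-48,276),(-111,-48,276),(-65,105,310),(-65,-105,310))])
E
```

```text
time: 1.95
eef_pos: [305.7, -464.6, 334.1]
eef_rot: [0.002, 0.748, 0.664, -0.001]
contact_force: [1.0, -0.2, 0.1]
gripper_width: 85.9
grip_force: 0.0
time: 2.75
eef_pos: [450.1, -148.9, 345.5]
eef_rot: [0.001, 0.256, 0.967, -0.0]
contact_force: [0.3, 0.2, 0.4]
gripper_width: 85.5
grip_force: 0.0
time: 3.55
eef_pos: [516.1, -42.7, 324.8]
eef_rot: [0.0, -0.003, 1.0, 0.0]
contact_force: [0.5, -0.5, -0.8]
gripper_width: 85.4
grip_force: 0.0
[516.7219577  -39.59440793 324.43772761] [[-1.    -0.011  0.   ]
 [-0.011  1.     0.003]
 [-0.     0.003 -1.   ]] [ 0.68  0.2  -0.79  1.69  0.14  1.32  1.44]
[432.89373628 -42.91878748 499.275687  ] [0.11588865 0.69546899 0.69945551 0.11685327] [[310.25825771   0.         275.69076573]
 [  0.         310.25825771 207.42524966]
 [  0.           0.           1.        ]]
0.72 [225.1, 217.0, 76.9, 43.0] [268.49765258 244.85915493]
[array([272., 233.]), array([272., 223.]), array([484., 302.]), array([192., 300.])]
```

View pics/w1.png

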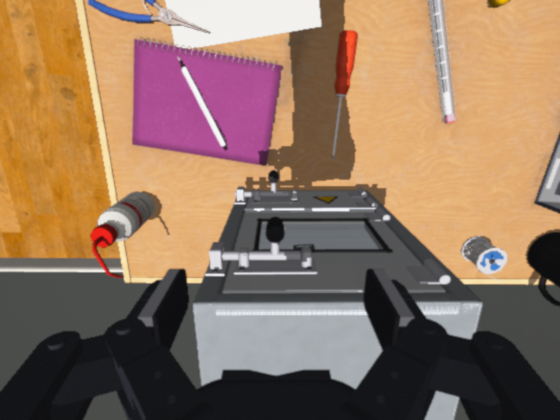

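The wrist view shows the upper knob's black blob centred at about (275,229), with its bolt behind at row 256. The box's front roof edge runs from (196,303) to (480,302), close to the prediction.

```bash
python3 - <<'E'
from h import *
w=snapshot("wrist"); s=telemetry.observe()
print("z263",onz(w,(275,229.5),263),"top z276 (275,224)",onz(w,(275,224),276))
print("eef",s["eef_pos"])
g=onz(w,(275,229.5),263); 
print("front edge",onz(w,(196,303),310),onz(w,(480,302),310))
plan([((g[0],g[1],250),down(90),8)])
E
```

```text
z263 [533.12079179 -40.94583105 263.        ] top z276 (275,224) [522.98754657 -41.00733357 276.        ]
eef [515.61228887 -42.48566221 324.73398076]
front edge [570.87378862 -97.61309152 310.        ] [568.93383814 107.07313966 310.        ]
{"dr":[[0,0,0],[0,0,0],[0,0,0.1],[0,0,-0],[0,0,0],[0,0,0],[0,0,0.1],[0,0,-0]],"translation":[[-2.2,0.2,9.3],[-2.2,0.2,9.4],[-2.2,0.1,9.3],[-2.2,0.2,9.4],[-2.2,0.2,9.3],[-2.2,0.2,9.3],[-2.2,0.2,9.4],[-2.2,0.2,9.3]],"gripper":[0,0,0,0,0,0,0,0]}
```

```bash

python3 -m creep '{"dr":[[0,0,0],[0,0,0],[0,0,0],[0,0,0],[0,0,0],[0,0,0],[0,0,0],[0,0,0]],"translation":[[-1.5,0.2,10],[-1.5,0.2,10],[-1.5,0.2,10],[-1.5,0.2,10],[-1.5,0.2,10],[-1.5,0.2,10],[-1.5,0.2,10],[-1.5,0.2,5]],"gripper":[0,0,0,0,0,0,0,0]}'
python3 -m creep '{"dr":[[0,0,0],[0,0,0],[0,0,0],[0,0,0],[0,0,0],[0,0,0],[0,0,0],[0,0,0]],"translation":[[0,0,0],[0,0,0],[0,0,0],[0,0,0],[0,0,0],[0,0,0],[0,0,0],[0,0,0]],"gripper":[255,255,255,255,255,255,255,255]}' 30
```

```text
time: 4.5
eef_pos: [527.0, -42.1, 248.7]
eef_rot: [-0.001, -0.0, 1.0, 0.0]
contact_force: [-0.2, -0.3, -0.1]
gripper_width: 85.2
grip_force: 0.0
time: 5.3
eef_pos: [527.4, -42.1, 250.0]
eef_rot: [0.0, -0.0, 1.0, -0.0]
contact_force: [0.8, -0.3, 0.2]
gripper_width: 0.2
grip_force: 0.0
```

```bash
python3 - <<'E'
from h import *
a=snapshot("wrist")["frame"]; p=snapshot("scene"); b=p["frame"]
cv2.imwrite("pics/v2.png",np.hstack([cv2.resize(a[150:350,180:380],(400,400)),cv2.resize(b[130:230,240:340],(400,400))]))
print(proj(p,telemetry.observe()["eef_pos"]))
for r in spotter.trace("upper_knob",p)[:2]: print(r["score"],r["rect"],cen(r))
E
```

```text
[295.55274753 176.33337228]
0.47 [274.6, 157.5, 23.1, 24.0] [286.7979798  171.17171717]
```

View pics/v2.png

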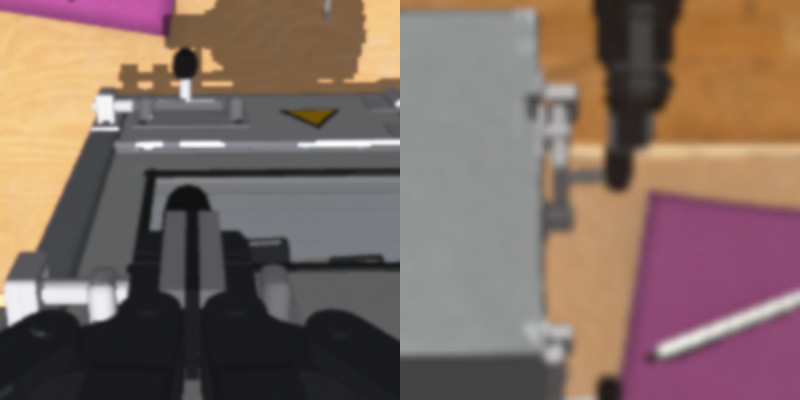

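The left half shows the shut fingers above or behind the knob, which shows just ahead of the tips at about wrist pixel (274,247). In the scene half the knob merges with the fingertips at about (294,174).

```bash
python3 - <<'E'
from h import *
p=snapshot("top"); q=snapshot("scene"); w=snapshot("wrist")
wo=np.array([432.894,-42.919,499.276]); w1=dict(w,origin=wo,orientation=[0.11588865,0.69546899,0.69945551,0.11685327])
A=np.zeros((3,3));b=np.zeros(3);L=[]
for c,uv in ((p,(289,174)),(q,(294.3,171)),(w1,(275,229.5))):
    o,d=ray(c,uv); M=np.eye(3)-np.outer(d,d); A+=M; b+=M@o; L.append((o,M))
X=np.linalg.solve(A,b); print(X,[np.linalg.norm(M@(X-o)).round(1) for o,M in L])
print("front bottom ray",onz(w,(274,242),250),onz(w,(274,242),240), "tcp in wrist",proj(w,telemetry.observe()["eef_pos"]))
print([proj(w,(x,-42,z)).round(0) for x,z in ((527,250),(527,276),(520,250),(510,250),(510,276))])
E
```

```text
[531.14825952 -43.23037166 264.13832187] [np.float64(0.9), np.float64(1.0), np.float64(1.6)]
front bottom ray [526.71364555 -42.83080826 250.        ] [531.44188488 -42.88518571 240.        ] tcp in wrist [275.22178747 242.98284281]
[array([275., 242.]), array([275., 263.]), array([275., 232.]), array([275., 217.]), array([275., 234.])]
```

```bash
python3 - <<'E'
from h import *
s=telemetry.observe(); print(s["gripper_width"],s["grip_force"],s["eef_pos"],s["contact_force"])
w=snapshot("wrist")["frame"]; cv2.imwrite("pics/v3.png",cv2.resize(w[220:340,200:350],(750,600),interpolation=cv2.INTER_CUBIC))
E
```

```text
-0.06043287238608013 0.0 [527.36891115 -42.07507285 250.02801396] [ 0.53773521 -0.3534492   0.05147353]
```

View pics/v3.png

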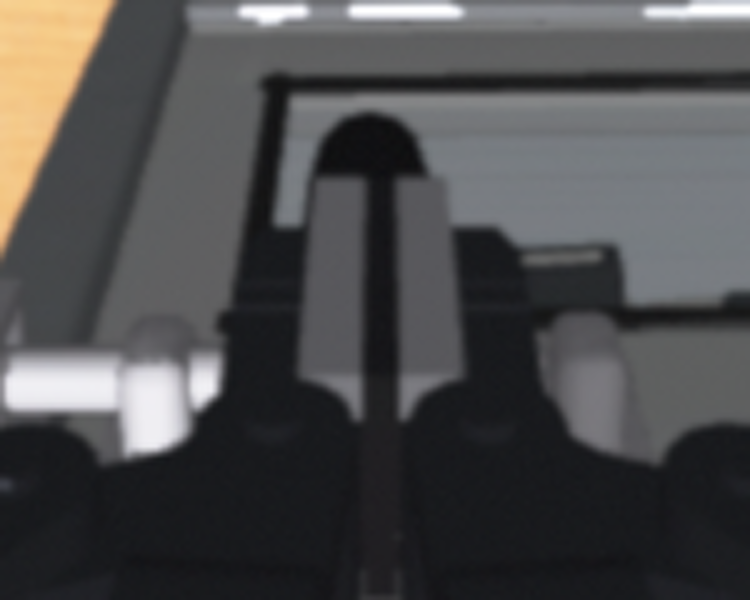

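The zoomed view shows a dark rounded blob at wrist pixels (264–285, 242–255) past the pad ends. It could be the knob or the fingertips. I'll open, rise and look again to settle it.

```bash

python3 -m creep '{"dr":[[0,0,0],[0,0,0],[0,0,0],[0,0,0],[0,0,0],[0,0,0],[0,0,0],[0,0,0]],"translation":[[0,0,0],[0,0,0],[0,0,0],[0,0,0],[0,0,-10],[0,0,-10],[0,0,-10],[0,0,-10]],"gripper":[0,0,0,0,0,0,0,0]}'
python3 - <<'E'
from h import *
ims=[]
s=telemetry.observe(); print(s["eef_pos"])
w=snapshot("wrist"); q=snapshot("scene"); p=snapshot("top")
print([proj(c,(531,-43,264)).round(0) for c in (w,q,p)])
f=lambda c,u,v:cv2.resize(c["frame"][v-30:v+30,u-25:u+25],(260,312),interpolation=cv2.INTER_CUBIC)
cv2.imwrite("pics/v4.png",np.hstack([cv2.resize(w["frame"][150:330,190:360],(295,312)),f(q,294,171),f(p,289,174)])[:,:800])
A=np.zeros((3,3));b=np.zeros(3)
E
```

```text
time: 6.45
eef_pos: [527.7, -42.0, 291.4]
eef_rot: [0.001, -0.0, 1.0, -0.0]
contact_force: [-0.0, -0.4, 0.7]
gripper_width: 85.3
grip_force: 0.0
[527.65691137 -41.98590855 291.4312646 ]
[array([274., 230.]), array([294., 171.]), array([288., 174.])]
```

View pics/v4.png

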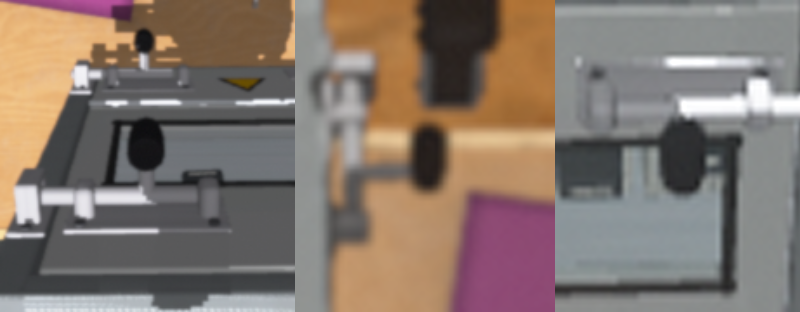

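The knob is at wrist (274.7,233.6), scene (294.8,171.2) and top (288.6,173.8), so (531,-43,264) is confirmed. In the earlier shot the fingertips ended above the knob, so the real tips may be higher than the reported TCP.

```bash
python3 - <<'E'
from h import *
q=snapshot("scene"); w=snapshot("wrist"); s=telemetry.observe(); print(s["joint_pos"],s["eef_pos"],w["origin"])
for z in (250,260,270,280,290): print(z,proj(q,(527,-42,z)).round(1), [proj(w,(x,-42,z+41.4)).round(1)[1] for x in (516,527,538)])
E
```

```text
[ 0.65366325  0.24010406 -0.78087171  1.72247149  0.17734162  1.25202489
  1.40210796] [527.14079786 -42.13081519 289.86008398] [444.14314756 -41.85712457 464.79712429]
250 [295.7 176.4] [np.float64(226.6), np.float64(243.1), np.float64(259.1)]
260 [295.9 172.8] [np.float64(233.3), np.float64(250.5), np.float64(267.2)]
270 [296.1 169.1] [np.float64(240.7), np.float64(258.8), np.float64(276.1)]
280 [296.3 165.4] [np.float64(249.0), np.float64(268.0), np.float64(286.1)]
290 [296.5 161.6] [np.float64(258.4), np.float64(278.3), np.float64(297.3)]
```

The reported TCP lies about 30 mm beyond the real fingertips: both views put the shut tips at z≈280 when the TCP read 250. I'll go down that much lower.

```bash

python3 -m creep '{"dr":[[0,0,0],[0,0,0],[0,0,0],[0,0,0],[0,0,0],[0,0,0],[0,0,0],[0,0,0]],"translation":[[-1,0,10],[-1,0,10],[-1,0,10],[0,0,10],[0,0,10],[0,0,10],[0,0,8],[0,0,0]],"gripper":[0,0,0,0,0,0,0,0]}'
python3 -m creep '{"dr":[[0,0,0],[0,0,0],[0,0,0],[0,0,0],[0,0,0],[0,0,0],[0,0,0],[0,0,0]],"translation":[[0,0,0],[0,0,0],[0,0,0],[0,0,0],[0,0,0],[0,0,0],[0,0,0],[0,0,0]],"gripper":[255,255,255,255,255,255,255,255]}' 30
```

```text
time: 7.5
eef_pos: [529.5, -42.2, 220.6]
eef_rot: [-0.001, -0.0, 1.0, 0.0]
contact_force: [-1.0, 0.1, -0.5]
gripper_width: 85.4
grip_force: 0.0
time: 8.3
eef_pos: [530.5, -42.3, 222.4]
eef_rot: [0.0, 0.0, 1.0, -0.0]
contact_force: [-1.2, 0.2, 3.7]
gripper_width: 13.5
grip_force: 29.4
```

```bash

python3 -m creep '{"dr":[[0,0,0],[0,0,0],[0,0,0],[0,0,0],[0,0,0],[0,0,0],[0,0,0],[0,0,0]],"translation":[[0,4,0],[0,4,0],[0,4,0],[0,4,0],[0,4,0],[0,2,0],[0,0,0],[0,0,0]],"gripper":[255,255,255,255,255,255,255,255]}'
python3 - <<'E'
from h import *
w=snapshot("wrist"); cv2.imwrite("pics/w5.png",w["frame"]); s=telemetry.observe(); print(s["eef_pos"],s["contact_force"],s["gripper_width"])
bx,by,t=json.load(open("box.json")); json.dump([bx,4.0,t],open("box.json","w"))
# leaf arc: hinge, knob offset; rotate clockwise
H=B(-69,88,0)[:2]; k=np.array(s["eef_pos"][:2]); v=k-H; r=np.hypot(*v); print(H,v,r)
# per row tool-frame step for constant turn of 6 deg (+tool z)
for a in (6,7):
  th=np.radians(-a); v2=np.array([v[0]*np.cos(th)-v[1]*np.sin(th),v[0]*np.sin(th)+v[1]*np.cos(th)]); d=v2-v
  Q=rot(s["eef_rot"]); print(a,(Q.T@np.array([*d,0])).round(2), d)
E
```

```text
time: 9.1
eef_pos: [530.3, -22.4, 222.4]
eef_rot: [-0.0, 0.001, 1.0, -0.002]
contact_force: [-2.3, -6.8, 6.7]
gripper_width: 13.8
grip_force: 29.8
[530.31164396 -22.37917688 222.37237513] [-2.05670679 -6.3101214   5.7512755 ] 13.712800305297193
[564.88586706  92.19060945] [ -34.5742231  -114.56978633] 119.67294114186454
6 [ 1.179e+01  4.230e+00 -1.000e-02] [-11.78640249   4.24161569]
7 [ 1.371e+01  5.050e+00 -1.000e-02] [-13.70483362   5.06752368]
```

```bash

python3 -m creep '{"dr":[[0,0,6],[0,0,6],[0,0,6],[0,0,6],[0,0,6],[0,0,6],[0,0,6],[0,0,6]],"translation":[[11.8,4.2,0],[11.8,4.2,0],[11.8,4.2,0],[11.8,4.2,0],[11.8,4.2,0],[11.8,4.2,0],[11.8,4.2,0],[11.8,4.2,0]],"gripper":[255,255,255,255,255,255,255,255]}'
```

```text
time: 9.95
eef_pos: [456.5, 43.2, 222.3]
eef_rot: [0.001, 0.409, 0.912, -0.0]
contact_force: [2.2, -2.7, 2.9]
gripper_width: 13.6
grip_force: 29.5
```

```bash

python3 -m creep '{"dr":[[0,0,6],[0,0,6],[0,0,6],[0,0,6],[0,0,6],[0,0,6],[0,0,6],[0,0,6]],"translation":[[11.8,4.2,0],[11.8,4.2,0],[11.8,4.2,0],[11.8,4.2,0],[11.8,4.2,0],[11.8,4.2,0],[11.8,4.2,0],[11.8,4.2,0]],"gripper":[255,255,255,255,255,255,255,255]}'
python3 -m creep '{"dr":[[0,0,6],[0,0,6],[0,0,6],[0,0,6],[0,0,6],[0,0,0],[0,0,0],[0,0,0]],"translation":[[11.8,4.2,0],[11.8,4.2,0],[11.8,4.2,0],[11.8,4.2,0],[11.8,4.2,0],[0,0,0],[0,0,0],[0,0,0]],"gripper":[255,255,255,255,255,255,0,0]}'
python3 -m creep '{"dr":[[0,0,0],[0,0,0],[0,0,0],[0,0,0],[0,0,0],[0,0,0],[0,0,0],[0,0,0]],"translation":[[0,0,0],[0,0,0],[0,0,-10],[0,0,-15],[0,0,-20],[0,0,-20],[0,0,-20],[0,0,-20]],"gripper":[0,0,0,0,0,0,0,0]}'
python3 - <<'E'
from h import *
p=snapshot("top"); q=snapshot("scene"); s=telemetry.observe(); print(s["eef_pos"],s["joint_pos"].round(2))
cv2.imwrite("pics/v6.png",np.vstack([cv2.resize(p["frame"][80:260,180:400],(660,540))]))
E
```

```text
time: 10.75
eef_pos: [455.1, 140.1, 222.3]
eef_rot: [0.001, 0.745, 0.667, 0.0]
contact_force: [0.8, -4.7, 3.4]
gripper_width: 13.5
grip_force: 29.7
time: 11.55
eef_pos: [490.5, 190.2, 221.4]
eef_rot: [-0.001, 0.89, 0.455, -0.001]
contact_force: [-0.3, -0.2, 0.7]
gripper_width: 42.0
grip_force: 0.0
time: 12.35
eef_pos: [491.7, 189.8, 328.7]
eef_rot: [0.0, 0.891, 0.454, 0.0]
contact_force: [-0.2, 0.3, -0.1]
gripper_width: 85.2
grip_force: 0.0
[493.12292575 190.7305881  330.56552393] [ 0.09  0.18 -0.62  1.67  0.11  1.32 -1.18]
```

View pics/v6.png

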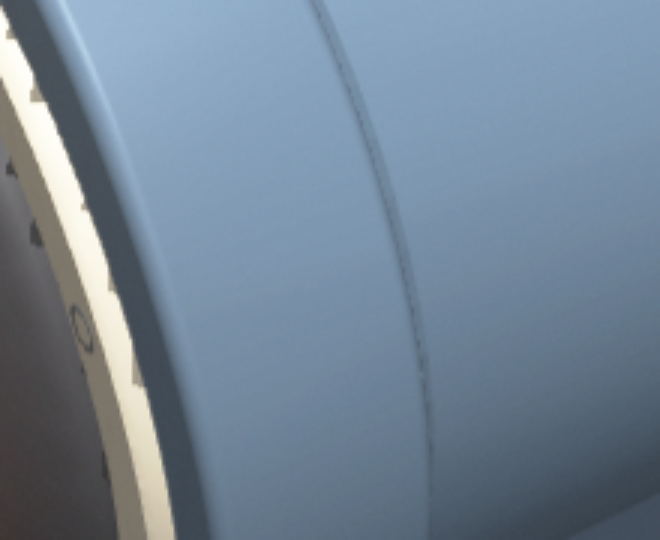

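The top camera is filled by the blue arm, so this shot shows nothing useful. I'll move in front of the doorway with the tool pitched and use the wrist camera.

```bash
cat >> h.py <<'E'
OFF=30.
def tcp(tip,T): return np.array(tip,float)+OFF*T[:,2]
E
python3 - <<'E'
from h import *
T=pitch(35)
plan([(tcp((440,0,340),T),T,14),(tcp((440,0,320),T),T,2)])
E
```

```text
{"dr":[[-3.8,1.2,-2.4],[-3.7,1.2,-2.3],[-3.8,1.2,-2.4],[-3.8,1.3,-2.4],[-3.8,1.2,-2.4],[-3.7,1.2,-2.3],[-3.8,1.2,-2.4],[-3.8,1.2,-2.4]],"translation":[[-12.2,6.4,0.5],[-12.5,5.7,0.7],[-12.7,5.3,0.7],[-13,4.6,0.8],[-13.2,4.1,0.8],[-13.3,3.4,0.8],[-13.4,2.9,0.7],[-13.6,2.2,0.6]],"gripper":[0,0,0,0,0,0,0,0]}
{"dr":[[-3.8,1.2,-2.4],[-3.7,1.3,-2.3],[-3.8,1.2,-2.4],[-3.8,1.2,-2.4],[-3.8,1.2,-2.4],[-3.7,1.2,-2.3],[0,0,-0],[0,0,-0]],"translation":[[-13.7,1.7,0.4],[-13.8,1,0.2],[-13.7,0.5,-0],[-13.8,0,-0.3],[-13.8,-0.7,-0.6],[-13.7,-1.1,-1],[0,-8.2,5.7],[0,-8.2,5.8]],"gripper":[0,0,0,0,0,0,0,0]}
```

```bash

python3 -m creep '{"dr":[[-3.8,1.2,-2.4],[-3.7,1.2,-2.3],[-3.8,1.2,-2.4],[-3.8,1.3,-2.4],[-3.8,1.2,-2.4],[-3.7,1.2,-2.3],[-3.8,1.2,-2.4],[-3.8,1.2,-2.4]],"translation":[[-12,6.5,0.5],[-12.5,5.5,0.5],[-12.5,5.5,0.5],[-13,4.5,1],[-13,4,1],[-13.5,3.5,1],[-13.5,3,0.5],[-13.5,2,0.5]],"gripper":[0,0,0,0,0,0,0,0]}'
python3 -m creep '{"dr":[[-3.8,1.2,-2.4],[-3.7,1.3,-2.3],[-3.8,1.2,-2.4],[-3.8,1.2,-2.4],[-3.8,1.2,-2.4],[-3.7,1.2,-2.3],[0,0,0],[0,0,0]],"translation":[[-13.5,1.5,0.5],[-14,1,0],[-13.5,0.5,0],[-14,0,-0.5],[-14,-0.5,-0.5],[-13.5,-1,-1],[0,-8,6],[0,-8,6]],"gripper":[0,0,0,0,0,0,0,0]}'
python3 - <<'E'
from h import *
w=snapshot("wrist"); cv2.imwrite("pics/w7.png",w["frame"]); s=telemetry.observe(); print(s["eef_pos"],rot(s["eef_rot"]).round(3),s["joint_pos"].round(2))
print(w["origin"],camR(w).round(2)); q=snapshot("scene")
for l in ("tripped_tip","good1_tip","good2_tip","tripped"):
  for r in spotter.trace(l,w)[:3]: print(l,round(r["score"],2),r["rect"],cen(r).round(1))
for y in (28,-12,-52):
  for a in (-.3,.1,.6): print(y,a,proj(w,B(-22-26*np.cos(a),y,178+26*np.sin(a))).round(1))
for r in spotter.trace("upper_leaf",q)[:2]: print(r["score"],r["rect"],cen(r))
E
```

```text
time: 13.25
eef_pos: [475.0, 80.6, 322.6]
eef_rot: [0.194, 0.77, 0.576, 0.192]
contact_force: [0.3, -0.0, -0.5]
gripper_width: 85.2
grip_force: 0.0
time: 14.05
eef_pos: [489.5, 10.8, 304.0]
eef_rot: [0.313, 0.648, 0.625, 0.303]
contact_force: [-0.5, 1.1, -0.4]
gripper_width: 85.5
grip_force: 0.0
[489.53953321  11.11570716 302.96169517] [[ 0.034  0.623  0.782]
 [ 0.999 -0.022 -0.026]
 [ 0.001  0.782 -0.623]] [-0.1  -0.3  -0.13  2.45  0.99  0.21 -1.18]
[356.99373474  99.24308373 412.89182277] [[ 0.62 -0.29  0.73]
 [-0.02 -0.94 -0.35]
 [ 0.78  0.2  -0.59]]
tripped_tip 0.63 [238.9, 184.8, 22.3, 24.9] [250.  195.5]
tripped_tip 0.62 [247.8, 147.7, 14.3, 29.1] [253.1 161.1]
good1_tip 0.58 [251.8, 214.0, 10.8, 28.1] [256.5 229. ]
good2_tip 0.6 [249.3, 149.1, 10.5, 26.5] [252.7 161. ]
28 -0.3 [233.2 159.4]
28 0.1 [239.3 160.7]
28 0.6 [250.6 161.2]
-12 -0.3 [235.6 194.8]
-12 0.1 [241.6 196.7]
-12 0.6 [252.4 197.7]
-52 -0.3 [237.9 227.5]
-52 0.1 [243.7 229.9]
-52 0.6 [254.1 231.2]
0.84 [274.0, 210.2, 100.5, 107.8] [322.24205292 263.67359261]
```

View pics/w7.png

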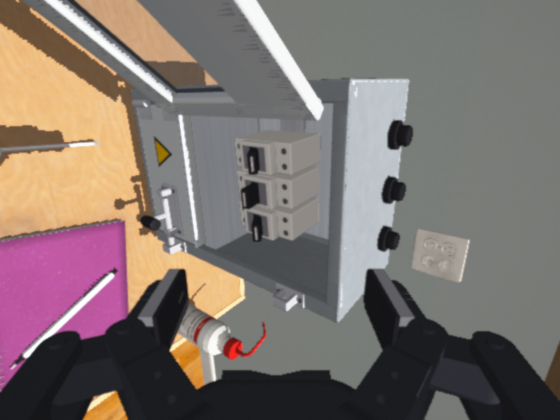

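The wrist view shows the upper leaf wide open and three breakers. The middle handle at about (248,195) sticks out level, and the other two at (253,161) and (256,229) are up, so the middle one (y=-12) is tripped. Next I close the fingers, flatten the pitch and come to just outside the doorway.

```bash
python3 - <<'E'
from h import *
T=pitch(22)
plan([(tcp((530,-9,222),T),T,8)],g=255)
E
```

```text
{"dr":[[-2.1,0.2,-0.1],[-2,0.2,-0.2],[-2.1,0.3,-0.1],[-2,0.2,-0.1],[-2.1,0.2,-0.2],[-2,0.2,-0.1],[-2.1,0.2,-0.1],[-2,0.2,-0.2]],"translation":[[-2.1,-3.8,14],[-2.2,-4.3,13.9],[-2.2,-4.8,13.7],[-2.3,-5.3,13.5],[-2.3,-5.7,13.2],[-2.4,-6.3,13.1],[-2.3,-6.7,12.8],[-2.5,-7.2,12.6]],"gripper":[255,255,255,255,255,255,255,255]}
```

```bash

python3 -m creep '{"dr":[[-2,0.2,-0.2],[-2,0.2,-0.2],[-2,0.2,-0.1],[-2,0.2,-0.1],[-2,0.2,-0.1],[-2,0.2,-0.1],[-2,0.2,-0.1],[-2.2,0.2,-0.1]],"translation":[[-2,-4,14],[-2,-4,14],[-2.5,-5,13.5],[-2.5,-5.5,13.5],[-2.5,-5.5,13],[-2.5,-6,13],[-2.5,-7,13],[-2.5,-7,12.5]],"gripper":[255,255,255,255,255,255,255,255]}'
python3 - <<'E'
from h import *
s=telemetry.observe(); Q=rot(s["eef_rot"]); print(Q.round(3),s["joint_pos"].round(2)); print("tip",s["eef_pos"]-OFF*Q[:,2])
E
```

```text
time: 15.2
eef_pos: [560.7, -0.2, 275.0]
eef_rot: [0.377, 0.622, 0.605, 0.324]
contact_force: [-0.7, 0.6, -1.1]
gripper_width: -0.2
grip_force: 0.0
[[ 0.058  0.508  0.86 ]
 [ 0.997  0.016 -0.077]
 [-0.053  0.861 -0.505]] [ 0.71 -0.06 -0.89  2.45  2.5   0.35 -2.65]
tip [534.89645715   2.15062855 290.13652195]
```

```bash
cat >> h.py <<'E'
def pitchx(deg):
    P=pitch(deg); return np.column_stack([-P[:,1],P[:,0],P[:,2]])
E
python3 - <<'E'
from h import *
T=pitchx(42)
plan([(tcp((540,-9,235),T),T,16)],g=255)
E
```

```text
{"dr":[[0.3,0.8,-5.6],[0.4,0.8,-5.5],[0.3,0.8,-5.6],[0.4,0.7,-5.6],[0.3,0.8,-5.6],[0.4,0.8,-5.5],[0.3,0.8,-5.6],[0.4,0.8,-5.6]],"translation":[[-0.3,-3.2,2],[-0.1,-3.2,2.1],[0.2,-3.2,2],[0.5,-3.1,2.1],[0.8,-3.1,2.1],[1,-2.9,2.2],[1.3,-2.9,2.1],[1.5,-2.6,2.3]],"gripper":[255,255,255,255,255,255,255,255]}
{"dr":[[0.3,0.8,-5.6],[0.3,0.7,-5.5],[0.4,0.8,-5.6],[0.3,0.8,-5.6],[0.4,0.8,-5.5],[0.3,0.8,-5.6],[0.4,0.8,-5.6],[0.3,0.8,-5.6]],"translation":[[1.8,-2.5,2.2],[1.9,-2.4,2.3],[2.1,-2.1,2.3],[2.3,-1.8,2.4],[2.5,-1.7,2.4],[2.5,-1.3,2.5],[2.6,-1.1,2.5],[2.7,-0.9,2.5]],"gripper":[255,255,255,255,255,255,255,255]}
```

```bash

python3 -m creep '{"dr":[[0.4,0.8,-5.6],[0.4,0.8,-5.6],[0.3,0.8,-5.6],[0.3,0.8,-5.6],[0.3,0.8,-5.6],[0.3,0.8,-5.6],[0.3,0.8,-5.6],[0.4,0.8,-5.5]],"translation":[[-0.3,-3,2],[0,-3,2],[0,-3,2],[0.5,-3,2],[1,-3,2],[1,-3,2],[1.5,-3,2],[1.5,-2.5,2.5]],"gripper":[255,255,255,255,255,255,255,255]}'
python3 -m creep '{"dr":[[0.4,0.8,-5.6],[0.4,0.8,-5.6],[0.3,0.8,-5.6],[0.3,0.8,-5.6],[0.3,0.8,-5.6],[0.3,0.8,-5.6],[0.3,0.8,-5.6],[0.4,0.8,-5.5]],"translation":[[2,-2.5,2.5],[2,-2.5,2.5],[2,-2,2.5],[2.5,-2,2.5],[2.5,-2,2.5],[2.5,-1,2.5],[2.5,-1,2.5],[2.5,-1,2.5]],"gripper":[255,255,255,255,255,255,255,255]}'
python3 - <<'E'
from h import *
w=snapshot("wrist"); cv2.imwrite("pics/w8.png",w["frame"])
s=telemetry.observe(); Q=rot(s["eef_rot"]); print(Q.round(3),s["joint_pos"].round(2)); print("tip",s["eef_pos"]-OFF*Q[:,2])
T=pitchx(42); plan([(tcp((592,-9,206),T),T,8)],g=255)
E
```

```text
time: 16.0
eef_pos: [560.8, -4.5, 245.1]
eef_rot: [0.423, 0.334, 0.824, 0.175]
contact_force: [-0.3, -0.1, -0.6]
gripper_width: -0.1
grip_force: 0.0
time: 16.8
eef_pos: [562.8, -8.2, 211.3]
eef_rot: [0.408, 0.022, 0.913, 0.011]
contact_force: [0.2, -1.1, 0.0]
gripper_width: 0.0
grip_force: 0.0
[[-0.666  0.028  0.745]
 [ 0.046  0.999  0.003]
 [-0.744  0.036 -0.667]] [ 1.05  0.12 -1.18  2.38  2.24  0.21 -0.72]
tip [540.76597624  -8.12538514 231.45298173]
{"dr":[[0,0,-0.3],[0,0,-0.4],[0.1,0.1,-0.3],[0,0,-0.3],[0,0,-0.3],[0,0,-0.4],[0.1,0,-0.3],[0,0.1,-0.3]],"translation":[[-1.9,-0.1,6.9],[-1.9,0,6.9],[-1.9,-0.1,6.9],[-1.9,-0.1,6.9],[-1.9,-0.1,6.9],[-1.9,-0.1,6.9],[-1.9,-0.1,6.8],[-1.9,-0.1,6.9]],"gripper":[255,255,255,255,255,255,255,255]}
```

```bash

python3 -m creep '{"dr":[[0,0,-0.3],[0,0,-0.3],[0,0,-0.3],[0,0,-0.3],[0,0,-0.3],[0,0,-0.3],[0,0,-0.3],[0.2,0.2,-0.5]],"translation":[[-2,0,7],[-2,0,7],[-2,0,7],[-2,0,7],[-2,0,7],[-2,-0.2,7],[-2,-0.2,7],[-2,-0.2,7]],"gripper":[255,255,255,255,255,255,255,255]}'
python3 - <<'E'
from h import *
w=snapshot("wrist"); cv2.imwrite("pics/w9.png",w["frame"])
s=telemetry.observe(); Q=rot(s["eef_rot"]); print(Q.round(3),s["joint_pos"].round(2)); t=s["eef_pos"]-OFF*Q[:,2]; print("tip",t)
T=pitchx(42); plan([(tcp((595,-9,184),T),T,8)],g=255)
print(spotter.trace("tripped_tip",w)[:1])
E
```

```text
time: 17.65
eef_pos: [615.6, -8.6, 185.6]
eef_rot: [0.407, 0.003, 0.914, 0.001]
contact_force: [0.1, 0.5, 0.9]
gripper_width: 0.1
grip_force: 0.0
[[-0.669  0.004  0.743]
 [ 0.007  1.     0.001]
 [-0.743  0.005 -0.669]] [ 0.81  0.3  -1.02  2.31  2.13  0.36 -0.52]
tip [594.27438674  -8.54440306 205.80065388]
{"dr":[[0,0,-0],[0,0,-0.1],[0,0,-0],[0,0,-0.1],[0,0,-0],[0,0,-0.1],[0,0,-0],[0,0,-0.1]],"translation":[[2,-0.1,1.9],[1.9,0,1.9],[2,-0.1,1.9],[2,-0.1,1.9],[1.9,-0.1,1.9],[2,0,1.8],[2,-0.1,1.9],[1.9,0,1.9]],"gripper":[255,255,255,255,255,255,255,255]}
[{'rect': [251.4, 217.4, 44.9, 20.7], 'score': 0.69, 'region': array([[False, False, False, ..., False, False, False],
       [False, False, False, ..., False, False, False],
       [False, False, False, ..., False, False, False],
       ...,
       [False, False, False, ..., False, False, False],
       [False, False, False, ..., False, False, False],
       [False, False, False, ..., False, False, False]], shape=(420, 560))}]
```

View pics/w9.png

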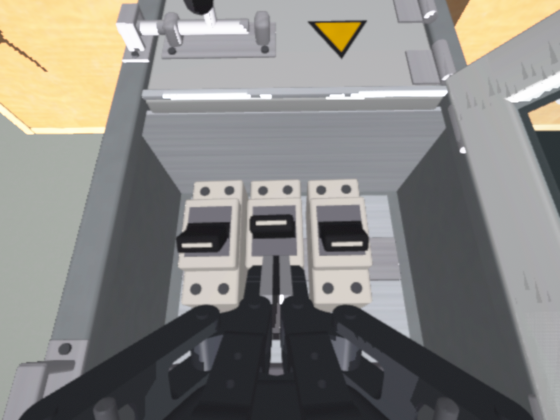

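The wrist view is inverted (up in the image is down in the world). The tripped middle handle is at (272,223), the good ones are at (203,240) and (346,240), and the shut fingertips at (276,258) sit just above the tripped handle, well aligned. Pushing down now.

```bash

python3 -m creep '{"dr":[[0,0,0],[0,0,0],[0,0,0],[0,0,0],[0,0,0],[0,0,0],[0,0,0],[0,0,0]],"translation":[[2,0,2],[2,0,2],[2,0,2],[2,0,2],[2,0,2],[2,0,2],[2,0,2],[2,0,2]],"gripper":[255,255,255,255,255,255,255,255]}'
python3 - <<'E'
from h import *
w=snapshot("wrist"); s=telemetry.observe(); Q=rot(s["eef_rot"]); print("tip",s["eef_pos"]-OFF*Q[:,2],s["contact_force"])
for r in spotter.trace("tripped_tip",w)[:3]: print(r["score"],r["rect"],cen(r))
c=lambda a:proj(w,B(-22-26*np.cos(a-.3),-12,178+26*np.sin(a-.3))).round(1)
print([c(a) for a in (0,.15,.3,.9)])
E
```

```text
time: 18.55
eef_pos: [616.5, -8.2, 163.3]
eef_rot: [0.407, 0.003, 0.913, 0.002]
contact_force: [-1.3, 0.1, 1.5]
gripper_width: -0.1
grip_force: 0.8
tip [593.98122098  -8.26900753 182.8892327 ] [ 0.37167968 -0.80515621  0.69651132]
0.84 [246.6, 241.0, 50.9, 22.8] [270.31060606 249.68398268]
0.18 [168.8, 256.9, 56.2, 37.4] [198.21385042 275.88310249]
[array([275.7, 239.4]), array([275.7, 246.1]), array([275.8, 253.3]), array([276. , 284.3])]
```

```bash

python3 -m creep '{"dr":[[0,0,0],[0,0,0],[0,0,0],[0,0,0],[0,0,0],[0,0,0],[0,0,0],[0,0,0]],"translation":[[1,0,1],[1,0,1],[1,0,1],[1,0,1],[1,0,1],[0,0,0],[0,0,0],[0,0,0]],"gripper":[255,255,255,255,255,255,255,255]}'
python3 - <<'E'
from h import *
w=snapshot("wrist"); s=telemetry.observe(); Q=rot(s["eef_rot"]); print("tip",s["eef_pos"]-OFF*Q[:,2],s["contact_force"])
for r in spotter.trace("tripped_tip",w)[:1]: print(r["score"],r["rect"],cen(r))
c=lambda a:proj(w,B(-22-26*np.cos(a-.3),-12,178+26*np.sin(a-.3))).round(1)
print([c(a) for a in (0,.15,.3,.9)])
E
```

```text
time: 19.45
eef_pos: [617.4, -8.1, 159.8]
eef_rot: [0.41, 0.001, 0.912, -0.001]
contact_force: [-28.2, -3.7, 34.4]
gripper_width: 0.3
grip_force: 21.2
tip [594.92889438  -7.99544519 179.68460626] [-29.82290603  -3.81781431  35.1547226 ]
0.77 [246.8, 242.5, 47.3, 21.1] [269.14119171 250.5738342 ]
[array([275.3, 245.9]), array([275.3, 252.7]), array([275.3, 260.2]), array([275.2, 291.6])]
```

```bash

python3 -m creep '{"dr":[[0,0,0],[0,0,0],[0,0,0],[0,0,0],[0,0,0],[0,0,0],[0,0,0],[0,0,0]],"translation":[[-1.5,0,-2],[-1.5,0,-2],[-1.5,0,-3],[0,0,-8],[0,0,-8],[0,0,-8],[0,0,-8],[0,0,-8]],"gripper":[255,255,255,255,255,255,255,255]}'
python3 - <<'E'
from h import *
w=snapshot("wrist"); s=telemetry.observe(); Q=rot(s["eef_rot"]); print("tip",s["eef_pos"]-OFF*Q[:,2],s["contact_force"])
for l in ("tripped_tip","good1_tip"):
  for r in spotter.trace(l,w)[:3]: print(l,r["score"],r["rect"],cen(r))
c=lambda a,y:proj(w,B(-22-26*np.cos(a-.3),y,178+26*np.sin(a-.3))).round(1)
print([c(a,-12) for a in (0,.15,.3,.9)],c(.9,28),c(.9,-52))
cv2.imwrite("pics/w10.png",cv2.resize(w["frame"][130:330,140:400],(780,600)))
E
```

```text
time: 20.35
eef_pos: [584.2, -8.2, 191.6]
eef_rot: [0.407, 0.003, 0.913, 0.001]
contact_force: [-0.0, -0.4, -0.0]
gripper_width: 0.1
grip_force: 0.0
tip [561.48141566  -8.12478323 212.22368793] [-0.78431558  0.7826342   0.74455125]
tripped_tip 0.96 [252.5, 210.5, 37.6, 34.8] [271.75196507 226.47860262]
good1_tip 0.91 [191.7, 229.6, 45.8, 28.0] [213.45233266 242.33772819]
[array([275.7, 212.3]), array([275.7, 217.3]), array([275.7, 222.8]), array([275.8, 247. ])] [339.  246.7] [212.6 247.4]
```

View pics/w10.png

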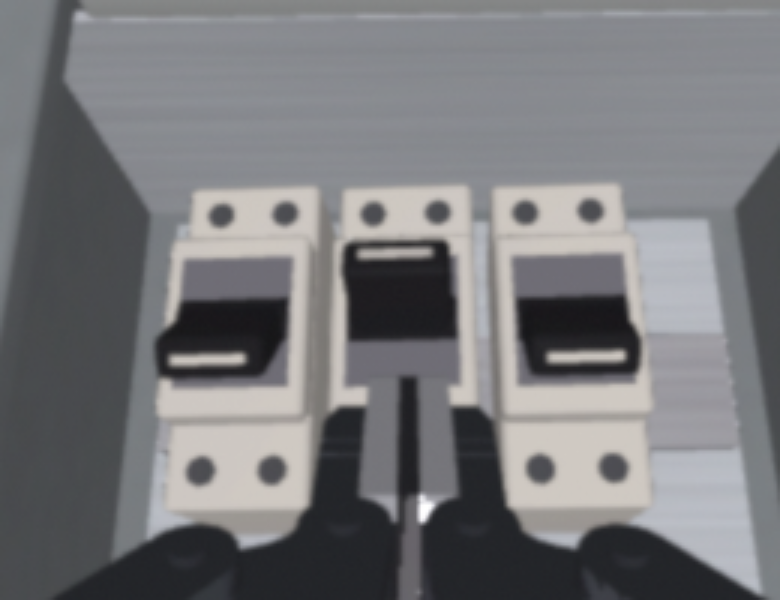

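The handle is fully down: its stripe at (272,214) matches the off prediction, and the neighbours at (209,250) and (335,249) are still up. Next I go below it and push up.

```bash
python3 - <<'E'
from h import *
T=pitchx(42); print(telemetry.observe()["joint_pos"].round(2))
plan([(tcp((560,-9.5,138),T),T,8),(tcp((591,-10,138),T),T,8),(tcp((591,-10,170),T),T,8)],g=255)
E
```

```text
[ 0.91  0.23 -1.09  2.36  2.18  0.32 -0.6 ]
{"dr":[[0,0,-0],[0,0,-0.1],[0,0,-0],[0,0,-0.1],[0,0,-0],[0,0.1,-0],[0,0,-0.1],[0,0,-0]],"translation":[[7.1,-0.1,6],[7,-0.2,5.9],[7.1,-0.1,6],[7.1,-0.1,5.9],[7.1,-0.1,6],[7,-0.1,5.9],[7.1,-0.2,6],[7.1,-0.1,5.9]],"gripper":[255,255,255,255,255,255,255,255]}
{"dr":[[0,0,-0],[0,0,-0],[0,0,-0],[0,0,-0],[0,0,-0],[0,0,-0],[0,0,-0],[0,0,-0]],"translation":[[-2.6,-0.1,2.9],[-2.6,0,2.9],[-2.6,-0.1,2.8],[-2.6,0,2.9],[-2.6,-0.1,2.9],[-2.6,0,2.9],[-2.6,-0.1,2.9],[-2.6,0,2.9]],"gripper":[255,255,255,255,255,255,255,255]}
{"dr":[[0,0,-0],[0,0,-0],[0,0,-0],[0,0,-0],[0,0,-0],[0,0,-0],[0,0,-0],[0,0,-0]],"translation":[[-3,0,-2.7],[-2.9,0,-2.7],[-3,0,-2.6],[-3,0,-2.7],[-3,0,-2.7],[-2.9,0,-2.7],[-3,0,-2.7],[-3,0,-2.7]],"gripper":[255,255,255,255,255,255,255,255]}
```

```bash

python3 -m creep '{"dr":[[0,0,0],[0,0,0],[0,0,0],[0,0,0],[0,0,0],[0,0,0],[0,0,0],[0,0,0]],"translation":[[7,-0.2,6],[7,-0.2,6],[7,-0.2,6],[7,-0.2,6],[7,-0.2,6],[7,-0.2,6],[7,-0.2,6],[7,-0.2,6]],"gripper":[255,255,255,255,255,255,255,255]}'
python3 -m creep '{"dr":[[0,0,0],[0,0,0],[0,0,0],[0,0,0],[0,0,0],[0,0,0],[0,0,0],[0,0,0]],"translation":[[-2.5,0,3],[-2.5,0,3],[-2.5,0,3],[-2.5,0,3],[-2.5,0,3],[-2.5,0,3],[-2.5,0,3],[-2.5,0,3]],"gripper":[255,255,255,255,255,255,255,255]}'
```

```text
time: 21.3
eef_pos: [583.3, -9.6, 116.8]
eef_rot: [0.407, 0.003, 0.914, 0.002]
contact_force: [-0.9, -0.3, 0.2]
gripper_width: -0.2
grip_force: 0.0
time: 22.1
eef_pos: [614.6, -9.6, 116.3]
eef_rot: [0.407, 0.003, 0.913, 0.002]
contact_force: [0.2, -0.2, 0.8]
gripper_width: 0.2
grip_force: 0.0
```

```bash

python3 -m creep '{"dr":[[0,0,0],[0,0,0],[0,0,0],[0,0,0],[0,0,0],[0,0,0],[0,0,0],[0,0,0]],"translation":[[-3,0,-2.7],[-3,0,-2.7],[-3,0,-2.7],[-3,0,-2.7],[-3,0,-2.7],[-3,0,-2.7],[-3,0,-2.7],[-3,0,-2.7]],"gripper":[255,255,255,255,255,255,255,255]}'
python3 - <<'E'
from h import *
w=snapshot("wrist"); s=telemetry.observe(); Q=rot(s["eef_rot"]); print("tip",s["eef_pos"]-OFF*Q[:,2],s["contact_force"])
E
```

```text
time: 22.9
eef_pos: [613.8, -9.6, 148.7]
eef_rot: [0.407, 0.002, 0.914, 0.002]
contact_force: [-1.8, 1.2, -1.6]
gripper_width: -0.1
grip_force: 0.8
tip [592.4352497   -9.54829595 169.96971585] [-1.7648749   0.2316688  -0.26641411]
```

Moving on up in small steps until the stop is felt.

```bash

python3 -m creep '{"dr":[[0,0,0],[0,0,0],[0,0,0],[0,0,0],[0,0,0],[0,0,0],[0,0,0],[0,0,0]],"translation":[[-0.7,0,-0.7],[-0.7,0,-0.7],[-0.7,0,-0.7],[-0.7,0,-0.7],[-0.7,0,-0.7],[0,0,0],[0,0,0],[0,0,0]],"gripper":[255,255,255,255,255,255,255,255]}'
```

```text
time: 23.75
eef_pos: [612.7, -10.1, 152.1]
eef_rot: [0.406, 0.003, 0.914, 0.002]
contact_force: [-4.0, -1.8, -8.9]
gripper_width: -0.1
grip_force: 5.0
```

```bash

python3 -m creep '{"dr":[[0,0,0],[0,0,0],[0,0,0],[0,0,0],[0,0,0],[0,0,0],[0,0,0],[0,0,0]],"translation":[[-0.7,0,-0.7],[-0.7,0,-0.7],[-0.7,0,-0.7],[0,0,0],[0,0,0],[0,0,0],[0,0,0],[0,0,0]],"gripper":[255,255,255,255,255,255,255,255]}'
python3 - <<'E'
from h import *
T=pitchx(42)
plan([(tcp((588,-10,160),T),T,3),(tcp((545,-10,160),T),T,5)],g=255)
E
```

```text
time: 24.55
eef_pos: [611.2, -10.0, 153.8]
eef_rot: [0.404, 0.003, 0.915, 0.002]
contact_force: [-6.2, -2.1, -16.5]
gripper_width: -0.2
grip_force: 8.3
{"dr":[[0,-0.1,-0.1],[0.1,-0.1,-0.2],[0,-0.1,-0.1],[0,0,-0],[0,0,-0],[0,0,-0],[0,0,-0],[0,0,-0]],"translation":[[3.6,0,2.9],[3.6,-0.1,2.9],[3.7,0,2.9],[5.8,0,-6.4],[5.7,0,-6.4],[5.8,0,-6.4],[5.7,0,-6.4],[5.8,0,-6.4]],"gripper":[255,255,255,255,255,255,255,255]}
```

```bash

python3 -m creep '{"dr":[[0,0,0],[0,0,0],[0,0,0],[0,0,0],[0,0,0],[0,0,0],[0,0,0],[0,0,0]],"translation":[[3.5,0,3],[3.5,0,3],[3.5,0,3],[6,0,-6.5],[6,0,-6.5],[6,0,-6.5],[6,0,-6.5],[6,0,-6.5]],"gripper":[255,255,255,255,255,255,255,255]}'
python3 - <<'E'
from h import *
T=pitchx(42); plan([(tcp((530,-10,200),T),T,8)],g=255)
E
```

```text
time: 25.35
eef_pos: [568.7, -9.7, 142.5]
eef_rot: [0.407, 0.003, 0.913, 0.001]
contact_force: [0.1, -0.6, 0.2]
gripper_width: -0.1
grip_force: 0.0
{"dr":[[0,0,-0],[0,0,-0.1],[0,0,-0],[0,0,-0.1],[0,0,-0],[0,0,-0],[0,0.1,-0.1],[0,0,-0]],"translation":[[-2.1,0,-4.7],[-2.1,-0.1,-4.6],[-2.1,0,-4.7],[-2.2,0,-4.6],[-2.1,-0.1,-4.7],[-2.1,0,-4.6],[-2.1,0,-4.7],[-2.1,-0.1,-4.6]],"gripper":[255,255,255,255,255,255,255,255]}
```

```bash

python3 -m creep '{"dr":[[0,0,0],[0,0,0],[0,0,0],[0,0,0],[0,0,0],[0,0,0],[0,0,0],[0,0,0]],"translation":[[-2,0,-5],[-2,0,-5],[-2,0,-5],[-2,0,-5],[-2,0,-5],[-2,0,-5],[-2,0,-5],[-2,0,-5]],"gripper":[255,255,255,255,255,255,255,255]}'
cat > m.py <<'E'
from h import *
w=snapshot("wrist"); s=telemetry.observe(); print("tip",s["eef_pos"]-OFF*rot(s["eef_rot"])[:,2],s["joint_pos"].round(2))
for l in ("tripped_tip","good1_tip"):
  for r in spotter.trace(l,w)[:3]: print(l,round(r["score"],2),r["rect"],cen(r))
c=lambda a,y:proj(w,B(-22-26*np.cos(a-.3),y,178+26*np.sin(a-.3)))
g=cv2.cvtColor(w["frame"],6)
for y in (28,-12,-52):
  u,v=c(.9 ,y).round().astype(int)+[-4,2]
  P=g[v-22:v+13,u-2:u+3].mean(1); print(y,c(.9,y).round(1),c(.3,y).round(1),"rows",v-22,P.astype(int))
E
python3 m.py
```

```text
time: 26.15
eef_pos: [550.1, -9.6, 181.2]
eef_rot: [0.407, 0.003, 0.913, 0.002]
contact_force: [-0.0, -0.5, -0.9]
gripper_width: -0.3
grip_force: 0.0
tip [527.83475554  -9.56551048 201.82491177] [ 1.04  0.22 -1.21  2.43  2.28  0.34 -0.71]
tripped_tip 0.42 [257.6, 258.9, 32.4, 3.5] [263.4 259.5]
good1_tip 0.9 [205.9, 255.0, 38.2, 27.9] [222.80220994 268.64751381]
good1_tip 0.15 [170.7, 67.8, 84.2, 43.7] [219.23032491  97.44476534]
28 [333.4 273.8] [332.9 252.3] rows 254 [ 87  50  26  23  21  20  21  21  21  21  21  21  22  22  24  27  29  31
  35  62 122 173 168 104  45  34  61 112 156 179 184 184 184 184 184]
-12 [277.9 274.1] [277.8 252.6] rows 254 [93 72 53 48 47 47 47 47 47 47 44 43 43 43 43 43 43 43 43 43 43 40 40 40
 40 40 39 40 40 40 40 40 40 40 38]
-52 [222.4 274.4] [222.7 252.9] rows 254 [ 99  88  53  27  24  21  21  20  21  21  20  21  22  22  22  24  27  29
  30  37  78 138 176 164  96  38  35  66 121 170 183 184 184 184 184]
```

```bash

python3 -m creep '{"dr":[[0,0,0],[0,0,0],[0,0,0],[0,0,0],[0,0,0],[0,0,0],[0,0,0],[0,0,0]],"translation":[[-2,0,-2],[-2,0,-2],[-2,0,-2],[-2,0,-2],[0,0,0],[0,0,0],[0,0,0],[0,0,0]],"gripper":[0,0,0,0,0,0,0,0]}'
python3 m.py
```

```text
time: 27.1
eef_pos: [549.6, -9.7, 191.9]
eef_rot: [0.407, 0.003, 0.914, 0.002]
contact_force: [-0.3, 0.1, 0.7]
gripper_width: 85.5
grip_force: 0.0
tip [527.31792514  -9.68494002 211.94887067] [ 1.08  0.17 -1.23  2.42  2.28  0.29 -0.71]
tripped_tip 0.69 [260.6, 244.6, 33.6, 21.2] [275.35979513 254.34314981]
good1_tip 0.66 [205.4, 243.8, 38.2, 25.8] [223.66385542 254.86144578]
28 [332.3 259.3] [331.8 238.3] rows 239 [ 94  93  84  55  28  22  19  19  20  19  19  19  20  19  21  23  27  29
  30  41  93 152 165 133  71  31  39  67 102 138 166 173 173 174 173]
-12 [277.9 259.6] [277.8 238.6] rows 240 [ 94  91  78  44  24  21  19  19  19  19  19  20  20  20  21  24  27  29
  32  60 116 163 158  98  42  31  54  87 119 161 173 173 174 174 174]
-52 [223.5 259.9] [223.8 238.9] rows 240 [ 94  93  85  61  33  22  20  18  20  19  19  20  19  20  21  24  26  27
  30  46 103 161 162 114  56  30  38  67 100 136 164 172 172 172 173]
```

```bash
python3 - <<'E'
from h import *
q=snapshot("scene"); r=spotter.trace("upper_leaf",q)[0]; print(r["score"],r["rect"])
H=np.array([565,91])
for deg in (90,110,126):
    a=np.radians(deg); e=H+172*np.array([-np.sin(a),-np.cos(a)]); print(deg,[proj(q,(*e,z)).round(0) for z in (115,295)],proj(q,(*H,295)).round(0))
for l in ("lower_leaf","alcohol_bottle","driver_flat"):
    for r in spotter.trace(l,q)[:1]: print(l,r["score"],r["rect"],cen(r))
for z in (263,66):pass
print(telemetry.observe()["contact_force"])
E
```

```text
0.67 [274.5, 211.0, 98.0, 106.4]
90 [array([363., 271.]), array([379., 215.])] [277. 216.]
110 [array([361., 298.]), array([378., 244.])] [277. 216.]
126 [array([352., 318.]), array([368., 267.])] [277. 216.]
lower_leaf 0.78 [274.7, 228.3, 5.9, 66.8] [277.86666667 251.2       ]
alcohol_bottle 0.73 [274.4, 211.4, 101.7, 104.9] [322.25727802 263.60571325]
driver_flat 0.59 [366.7, 279.0, 10.6, 9.2] [372.92982456 281.63157895]
[ 0.58786525 -0.4864759  -0.74052373]
```

The leaf stands at about 126°, with its bottom corner at row 317. The tripped handle's stripe lines up with the other two, which are on, and the hand is clear of everything. Handing in.

```bash
python3 -c "
from bench import order; print(order.hand_in())"
```

```text
the job is handed in; nothing more can be done
None
```

I drew the upper bolt and left the top leaf standing open at about 126°, then reset the tripped breaker (the middle one): fully down first, then fully up to on. In the last pictures it lined up with the other two, which stayed on, and the bottom leaf was still shut. I handed it in at about 27 s with the hand clear of everything.

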